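Zero the footage counter and hold its cover closed

ROBOT

A 7-joint arm with a two-finger parallel gripper is mounted at the origin on the work surface. World frame = base frame: x ahead of the robot, y to its left, z up, the work surface at z = 0. Lengths are in m, angles in rad, forces in N, time in s.
With the tool pointing down it reaches from about 0.425 to 1.025 m from the base axis. Payload 9.4 kg.
Tool frame: the origin (TCP) lies midway between the tips of the shut fingers; the grasp point (between the pads) lies 19 mm behind it; z points along the fingers, y is the line along which they close (so a half turn about z gives the same grasp; the last joint's range is limited). The gripper opens to 85 mm and grips with 20 to 120 N. Pads are 22 mm wide; open, the fingers measure 114 mm over their backs; the gripper's body (76 mm by 85 mm) begins 54 mm behind the grasp point. The pads swing forward as they close: fully open they stand 13 mm farther back than shut.
Start: joints at [1.193, 0.599, -0.003, 1.599, 0.002, 0.943, -0.08], TCP at [0.215, -0.692, 0.2] pointing down, gripper open.
Joint ranges: [-2.57, 2.57], [-0.35, 1.97], [-1.29, 1.29], [0.11, 2.56], [-1.05, 4.19], [0.11, 1.86], [-2.63, 2.63]. Speed limits (rad/s): [2.22, 2.22, 3.01, 3.01, 3.14, 3.14, 3.14].

INTERFACE

Orientations are given as a unit quaternion [w, x, y, z].
In Python, from plant import robot, cams gives the robot as it stands. The module is installed in compiled form; this text tells all that it offers. Calls block until the motion is done:
- robot.reach(position, orientation): joint-space move of the TCP to a pose.
- robot.line_to(position, orientation=None, max_speed=0.15): straight line of the TCP; orientation=None keeps the orientation; max_speed is the mean speed in m/s.
- robot.goto_joints(angles): joint-space move.
- robot.move_gripper(opening, grasp_force=None): opening from 0.0 (shut) to 1.0 (fully open); grasp_force is the grip in N (None keeps the last); returns when the fingers have stopped.
- robot.wait(seconds).
- robot.solve_ik(position, orientation): joint angles nearest the present ones, or None.
- robot.get_obs(): the state.
- cams.get_image(name): name is "scene" or "top" or "wrist"; returns the picture (420x560x3 uint8, red, green, blue); there is no depth.
- cams.calibration(name): a dict with "K" (3x3 intrinsics, pixels), "extrinsics" (4x4, takes a point from camera to world coordinates); the wrist camera has in their place "mount" (4x4, takes a point from camera to tool coordinates, whose origin is the TCP and whose axes are the flange's). Camera axes: x right, y down, z forward; pixel columns grow to the right and rows downward; lengths in m; the calibration is good to about 2 mm. A picture is of the moment at which its call begins: read the wrist's pose just before it. calibration takes no time and is no camera call.
A pose or a line that the arm cannot do raises robot.IKError and nothing moves.
- robot.finish_job(): hands the job in; it is judged then, once.
The state is a dict: "t": time; "joints": joint angles; "dq": joint speeds; "tau": joint torques, N m; "ee_pos": TCP position; "tcp_rot": TCP orientation; "wrist_force": force on the tool from outside, world axes, zero at the start; "wrist_torque": the same for the moment, N m; "opening": opening from 0.0 (shut) to 1.0 (fully open); "finger_force": force on a finger pad.
Only numpy, scipy, OpenCV 4.12 (cv2) and the standard library are available. Lean on these libraries where they do the work, as an engineer would, in place of code of your own. Each camera call takes 0.05 s, during which the arm holds its last target. There are 200 camera calls.

TASK

The footage counter of the roll-measuring machine is open on the leather bench. First turn its black reset knob back to the zero stop; then fit the blue cover onto the two dowels of the grey lower half and press it down, against the sprung copper pad, until the halves meet flush all round. Finish while still holding the cover pressed shut (it springs up if let go), and leave the other things on the bench where they are.

Things in the scene. Friction and masses are not known exactly. Their poses are not given: they have to be found in the camera images.
- lower: Grey lower housing half, fixed to the bench. Origin: bench level under the seat's centre, z up. Seat: open box 76 mm in x by 150 mm in y, rim at z = 40 mm, on a dark foot plate 110 x 170 x 4 mm. Thick brass dowel at y = +55 mm, thin one at y = -55 mm. A flat pod 90 x 112 mm, 30 mm tall (y = +75 to +187 mm) carries the reset knob at y = +140 mm.
- seat (a point): Centre of the seat at rim height, 40 mm above the bench, axes as lower; the cover's underside comes to this height when closed. Here a copper pad, 34 x 50 mm, stands 6 mm above the rim on a spring: it starts to yield at 7 N and is level with the rim at 13 N, more than the cover weighs. Nothing latches.
- big_dowel (a point): Axis of the thick dowel, 14 mm diameter, at rim height; it rises 26 mm above the rim, the last 8 mm tapering to 6 mm diameter.
- small_dowel (a point): Axis of the thin dowel, 9 mm diameter, at rim height; it rises 26 mm above the rim, the last 8 mm tapering to 3 mm diameter.
- knob_grip (a point): On the knob's upright axis, 55 mm above the bench; axes as lower, does not turn with the knob. Grip bar: 12 mm thick, 44 mm long, 38 to 66 mm above the bench, black with a red pointer stripe on one half of its top, on a black disc 48 mm across.
- reset_knob (a joint): Knob angle, rad. 0 = at the zero stop: bar along the lower half's y, pointer to its +y (green mark, directly away from the dowels). At angle a, bar and pointer are turned clockwise by a, seen from above (up to 1.6), so it is turned back anticlockwise. Light friction; stays where it is left.
- cover: Blue cover half, loose, about 0.35 kg, lying right way up. Origin: centre of its underside, z up. Plate 76 mm in x by 150 mm in y, 14 mm thick; black grip rib on its middle: 22 mm in x, 70 mm in y, 14 to 46 mm above the underside. Through holes at y = +55 mm (large, by a white dot) and y = -55 mm (small). Fits one way only: its axes then agree with lower's.
- big_hole (a point): Centre of the large hole, 16 mm wide, at the underside; goes over the thick dowel.
- small_hole (a point): Centre of the small hole, 11 mm wide, at the underside; goes over the thin dowel.
- parts_tray: orange open tray of brass snaps, 85 x 65 x 26 mm. A bystander; leave it alone.
- screwdriver: screwdriver lying on the bench. A bystander; leave it alone.
- maul: white-headed maul standing upright, 64 mm across, 200 mm tall. A bystander; leave it alone.
- finish_jar: amber jar, 68 mm across, 85 mm tall. A bystander; leave it alone.
- weight: brass knobbed weight, 70 mm across, 66 mm tall. A bystander; leave it alone.
- brush: brush lying on the bench. A bystander; leave it alone.
Things that resemble listed ones, but are neither listed nor needed, are in the scene too. What is meant by the cover is not green or yellow, and is the larger of those in its own colour.

How it is judged:
On the way, in this order (a step that is already met when the one before it is completed fails the run):
1. the reset knob is back at its zero stop while the cover is still off (value of joint reset_knob below 0.06 rad and distance between cover and seat above 0.05 m), for 0.2 s.
2. the cover is on both dowels and pressed flush onto the lower half (z of big_hole in the frame of seat between -0.004 and 0.0025 m and z of small_hole in the frame of seat between -0.004 and 0.0025 m and horizontal distance between big_hole and big_dowel below 0.004 m and horizontal distance between small_hole and small_dowel below 0.004 m and contact force between any of the fingers, the arm and cover above 4 N), for 0.2 s.
At the end, for the whole second after the job is handed in: The knob is at its zero stop (within 0.08 rad), the cover's two holes are over the matching dowels (within 4 mm), its underside lies on the rim at both ends (gap under 2.5 mm), and the robot is still holding it shut, touching it with more than 4 N (all of step 2 and value of joint reset_knob below 0.08 rad); the arm keeps its last pose, push and grip.
It fails at once if another thing on the bench is moved more than 30 mm (distance of any of parts_tray, screwdriver, maul, finish_jar, weight, brush from where it was at the start of the episode above 0.03 m).
It also fails if it takes over 58 s, if anything falls off the work surface, if the arm or the gripper's body presses on something with over 40 N, if the wrist force passes 120 N, or if a joint passes its speed limit or range.

## Working session

There is one attempt and no reset: what is moved stays moved. The work goes in short steps, each a Python script; the robot and the scene stay as the last script left them, time stands still between calls to the robot, and variables do not carry over. Pictures are saved under pics/ and viewed, at most 10 in all, crops included, and the job is handed in when it is done.

```bash
mkdir -p pics; python3 - <<'E'
from plant import robot,cams
import cv2,numpy as np
np.set_printoptions(precision=4,suppress=True)
for n in("top","scene"):
    cv2.imwrite(f"pics/{n}0.png",cams.get_image(n)[:,:,::-1]); c=cams.calibration(n); print(n,c["K"],c["extrinsics"])
print(cams.calibration("wrist")); o=robot.get_obs(); print(o)
E
```

```text
top [[545.7167   0.     279.9932]
 [  0.     545.7167 205.3568]
 [  0.       0.       1.    ]] [[-0.0273 -0.9855  0.1677  0.2589]
 [-0.9994  0.0306  0.0169 -0.0161]
 [-0.0218 -0.1671 -0.9857  1.559 ]
 [ 0.      0.      0.      1.    ]]
scene [[380.1083   0.     278.7482]
 [  0.     380.1083 208.7757]
 [  0.       0.       1.    ]] [[ 0.8971  0.2648 -0.3537  0.8887]
 [ 0.4418 -0.5499  0.7088 -0.7324]
 [-0.0067 -0.7921 -0.6103  0.7005]
 [ 0.      0.      0.      1.    ]]
{'K': array([[341.9329,   0.    , 282.4379],
       [  0.    , 341.9329, 211.4103],
       [  0.    ,   0.    ,   1.    ]]), 'mount': array([[ 0.0008, -0.9609, -0.2768,  0.0694],
       [ 1.    ,  0.0007,  0.0005, -0.0002],
       [-0.0003, -0.2768,  0.9609, -0.1744],
       [ 0.    ,  0.    ,  0.    ,  1.    ]])}
{'t': 0.1, 'joints': array([ 1.1933,  0.6   , -0.0026,  1.6   ,  0.0018,  0.9429, -0.0798]), 'dq': array([ 0.0009, -0.0008, -0.0016, -0.0026, -0.0004, -0.0015,  0.0007]), 'tau': array([  0.0061, -77.7998,   1.5697, -25.8625,   0.0125,   0.0055,
         0.    ]), 'ee_pos': array([ 0.2146, -0.692 ,  0.199 ]), 'tcp_rot': array([-0.0007,  0.9887,  0.1498, -0.0002]), 'wrist_force': array([ 0.5271, -0.3553,  0.2297]), 'wrist_torque': array([0.0132, 0.0426, 0.0429]), 'finger_force': 0.0, 'opening': 0.9979364649031753}
```

View pics/top0.png

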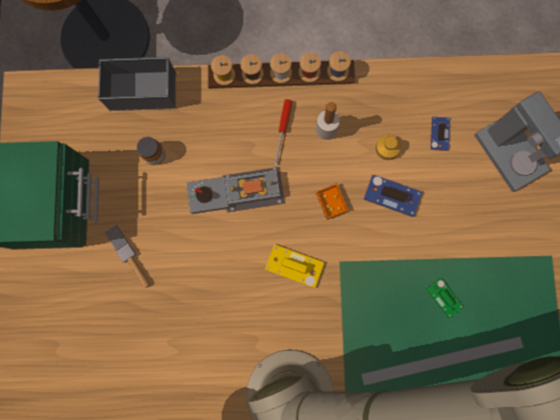

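View pics/scene0.png

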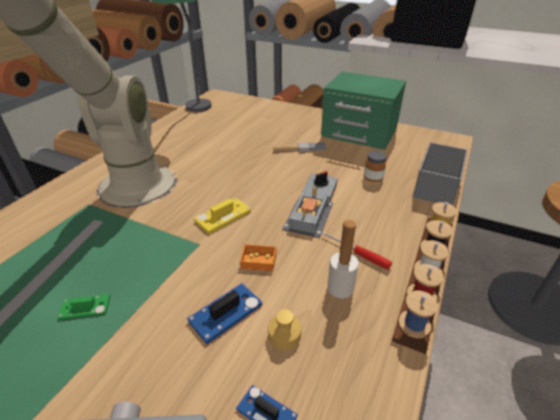

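Top view: the lower half is at about (237,190) with the knob on its left at (204,194). The large blue cover is at (394,195) with its white dot at the left end, (377,182). The small blue decoy is at (440,133). Next I'll look at each with the wrist camera.

```bash
cat > h.py <<'E'
from plant import robot,cams
import cv2,numpy as np
from scipy.spatial.transform import Rotation as R
np.set_printoptions(precision=4,suppress=True)
def down(yaw): # tool y axis horizontal; tool x axis at world angle yaw, z down
    q=(R.from_euler('z',yaw)*R.from_euler('x',np.pi)).as_quat(); return np.r_[q[3],q[:3]]
def pose(o=None):
    o=o or robot.get_obs(); T=np.eye(4); q=o["tcp_rot"]; T[:3,:3]=R.from_quat(np.r_[q[1:],q[0]]).as_matrix(); T[:3,3]=o["ee_pos"]; return T
def unproj(K,E,uv,z):
    d=E[:3,:3]@np.linalg.solve(K,np.r_[uv,1.]); return E[:3,3]+d*(z-E[2,3])/d[2]
def proj(K,E,P):
    p=np.linalg.inv(E)@np.r_[P,1.]; p=K@p[:3]; return p[:2]/p[2]
def top(uv,z):
    c=cams.calibration("top"); return unproj(c["K"],c["extrinsics"],uv,z)
def snap(name):
    E=pose()@cams.calibration("wrist")["mount"]; im=cams.get_image("wrist"); cv2.imwrite(f"pics/{name}.png",im[:,:,::-1]); np.save(f"pics/{name}.npy",E); return E
def w(name,uv,z): return unproj(cams.calibration("wrist")["K"],np.load(f"pics/{name}.npy"),uv,z)
E
python3 - <<'E'
from h import *
for n,uv,z in[("knob",(204,194),.066),("lower",(253,187),.04),("cov",(394,195),.014),("dot",(377,182),.014),("maul",(330,110),.2),("jar",(150,150),.085),("weight",(389,146),.06),("tray",(333,201),.026)]: print(n,top(uv,z))
print(R.from_matrix(pose()[:3,:3]).as_matrix())
M=cams.calibration("wrist")["mount"]
print(pose()[:3,:3]@M[:3,:3])
E
```

```text
knob [0.5517 0.2209 0.066 ]
lower [0.5726 0.0853 0.04  ]
cov [ 0.5417 -0.3173  0.014 ]
dot [ 0.5813 -0.2709  0.014 ]
maul [ 0.7373 -0.1295  0.2   ]
jar [0.6783 0.3692 0.085 ]
weight [ 0.6745 -0.303   0.06  ]
tray [ 0.5276 -0.141   0.026 ]
[[ 0.9551  0.2963 -0.0005]
 [ 0.2963 -0.9551  0.0013]
 [-0.0001 -0.0014 -1.    ]]
[[ 0.2971 -0.9174 -0.2647]
 [-0.9549 -0.2857 -0.0812]
 [-0.0011  0.2769 -0.9609]]
```

```bash
python3 - <<'E'
from h import *
robot.reach([0.57,-0.32,0.26],down(0)); robot.wait(.3); snap("wc")
robot.reach([0.60,0.14,0.26],down(0)); robot.wait(.3); snap("wl")
print(robot.get_obs()["t"],pose())
E
```

```text
4.3583 [[ 1.     -0.0008  0.      0.6001]
 [-0.0008 -1.     -0.      0.1395]
 [ 0.      0.     -1.      0.26  ]
 [ 0.      0.      0.      1.    ]]
```

View pics/wc.png

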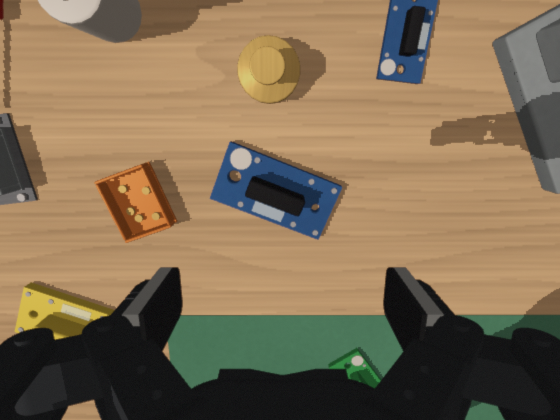

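View pics/wl.png

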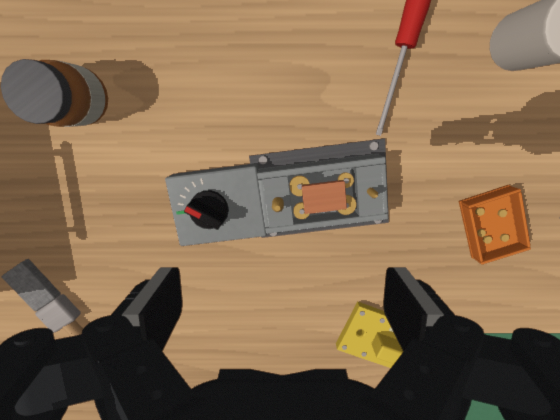

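Cover: large hole at about (234,176), small hole at (315,207), dot at (241,159). Lower half: thick dowel near (278,204), thin dowel near (374,192), knob at (207,208), green mark at (179,212). I'll zoom in on these.

```bash
python3 - <<'E'
from h import *
a=cv2.imread("pics/wl.png")[130:250,160:400]; b=cv2.imread("pics/wc.png")[130:250,180:380]
A=cv2.resize(a,None,fx=3,fy=3,interpolation=cv2.INTER_CUBIC)[:, :720]; B=cv2.resize(b,None,fx=2,fy=2,interpolation=cv2.INTER_CUBIC)
o=np.zeros((600,720,3),np.uint8); o[:360]=A; o[360:,:400]=B
cv2.imwrite("pics/zoom.png",o)
E
```

```text
(no output)
```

View pics/zoom.png

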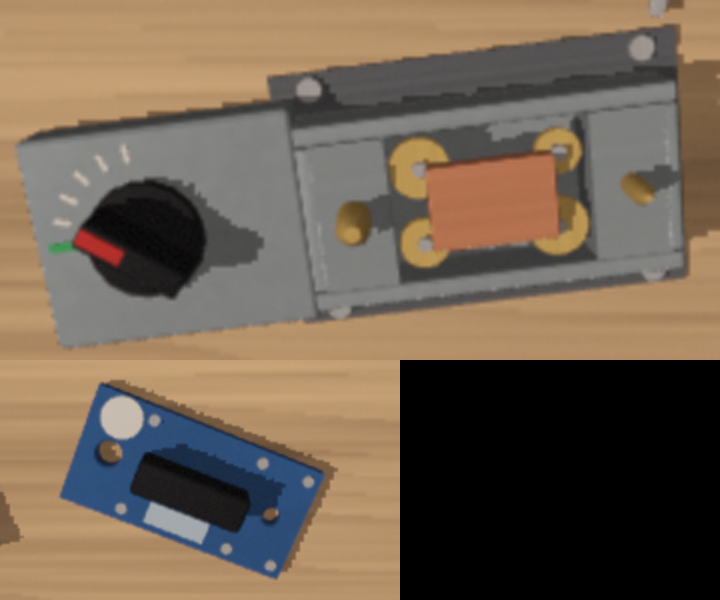

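```bash
cat > fit.py <<'E'
from h import *
from scipy.optimize import least_squares
K=cams.calibration("wrist")["K"]
def fit(name,mod,px,x0):
    E=np.load(f"pics/{name}.npy")
    def f(p):
        c,s=np.cos(p[2]),np.sin(p[2])
        return np.concatenate([proj(K,E,[p[0]+c*a-s*b,p[1]+s*a+c*b,z])-q for (a,b,z),q in zip(mod,px)])
    r=least_squares(f,x0,loss='soft_l1'); return r.x,f(r.x).reshape(-1,2)
E
python3 - <<'E'
from fit import *
za=np.array([[293,128],[676,85],[688,258],[318,308],[18,142],[63,348],[353,235],[645,200]],float); pa=(za+.5)/3-.5+[160,130]
mod=[(.038,.075,.04),(.038,-.075,.04),(-.038,-.075,.04),(-.038,.075,.04),(.045,.187,.03),(-.045,.187,.03),(0,.055,.066),(0,-.055,.066)]
p,r=fit("wl",mod,pa,[.56,.1,.1]); print("lower",p,"\n",r)
zb=np.array([[100,384],[325,472],[278,578],[61,497],[109,453],[270,514]],float)-[0,360]; pb=(zb+.5)/2-.5+[180,130]
m=[(.038,.075,.014),(.038,-.075,.014),(-.038,-.075,.014),(-.038,.075,.014),(0,.055,.014),(0,-.055,.014)]
pc,rc=fit("wc",m,pb,[.54,-.32,-.3]); print("cover",pc,"\n",rc)
print(top((204,194),.066)[:2])
c,s=np.cos(p[2]),np.sin(p[2]); kc=p[:2]+[-s*.14,c*.14]; print("knob",kc)
for z in [(98,246),(75,235),(125,256),(178,290)]: # red centre/tip, bar end
    q=w("wl",(np.array(z)+.5)/3-.5+[160,130],.066)[:2]-kc; print(z,q,np.linalg.norm(q),"clockwise angle",-(np.arctan2(q[1],q[0])-p[2]-np.pi/2))
E
```

```text
lower [0.5746 0.0896 0.1227] 
 [[-0.4633  0.1005]
 [ 1.2788 -1.4881]
 [-0.2533  3.5938]
 [ 0.0996  1.2998]
 [-1.7693 -0.3215]
 [-1.305   0.6871]
 [ 0.4576 -0.3679]
 [ 1.7078 -0.4624]]
cover [ 0.5435 -0.3123 -0.3725] 
 [[-0.7066 -0.4226]
 [ 0.2523 -0.0519]
 [-0.0012  0.0178]
 [-0.6558  0.0157]
 [ 0.1379  0.03  ]
 [ 1.2216  0.5972]]
[0.5517 0.2209]
knob [0.5575 0.2286]
(98, 246) [0.0057 0.0115] 0.012841503235009053 clockwise angle 0.5866364653646852
(75, 235) [0.01   0.0197] 0.02213675199616875 clockwise angle 0.5922046466853834
(125, 256) [0.0018 0.0017] 0.0024723204506788524 clockwise angle 0.9627071405877207
(178, 290) [-0.0116 -0.0175] 0.02101215821719868 clockwise angle 3.8489876248521306
```

```bash
python3 - <<'E'
from h import *
k=np.array([.557,.229]); y0=.1227+np.pi/2-.64; y1=.1227+np.pi/2+.05
for off in(0,-np.pi,np.pi):
    for y in(y0,y1):
        print(off,robot.solve_ik([*k,.12],down(y+off)),robot.solve_ik([*k,.043],down(y+off)) is not None)
E
```

```text
0 [-0.3118  0.561  -0.2529  1.9478  0.2192  0.6589 -1.2188] True
0 [-0.1929  0.5828 -0.4306  1.94    0.3666  0.6956 -0.673 ] True
-3.141592653589793 [ 0.1893  0.8008 -1.1038  1.9167  0.8659  1.0003  1.3039] True
-3.141592653589793 [-1.1213  0.8384  1.1101  1.998  -0.9547  0.9546 -2.4734] True
3.141592653589793 [ 0.1893  0.8008 -1.1038  1.9167  0.8659  1.0003  1.3039] True
3.141592653589793 [-1.1213  0.8384  1.1101  1.998  -0.9547  0.9546 -2.4734] True
```

```bash
python3 - <<'E'
from h import *
k=np.array([.557,.229]); y0=.1227+np.pi/2-.64; y1=.1227+np.pi/2
robot.reach([*k,.13],down(y0)); robot.move_gripper(.6,25); robot.line_to([*k,.043],max_speed=.12)
robot.move_gripper(0,25); o=robot.get_obs(); print(o["t"],o["opening"],o["finger_force"],o["wrist_force"],o["wrist_torque"],o["ee_pos"])
for f in(.33,.66,1,1.06):
    robot.reach([*k,.043],down(y0+f*(y1-y0))); o=robot.get_obs(); print(f,o["t"],o["opening"],o["wrist_force"],o["wrist_torque"])
robot.wait(.2); robot.move_gripper(.6); robot.line_to([*k,.13],max_speed=.2)
# close look at seat
L=np.array([.5746,.0896])
robot.reach([L[0]-.01,L[1],.21],down(.1227)); robot.wait(.25); snap("wl2"); print(robot.get_obs()["t"])
a=cv2.imread("pics/wl2.png"); print(proj(cams.calibration("wrist")["K"],np.load("pics/wl2.npy"),[*L,.04]))
E
```

```text
6.9083 -0.0007958127208079096 0.0 [ 0.0295 -0.9808 -0.6614] [ 0.0489 -0.0314 -0.0122] [0.557  0.229  0.0431]
0.33 7.175 0.0021067453385524557 [ 0.0045 -0.2439  1.3306] [0.0366 0.047  0.0139]
0.66 7.4417 -0.0007574870306117914 [ 0.502  -0.1199 -0.2629] [ 0.0318 -0.0194 -0.0355]
1 7.7167 0.0033846078331349707 [-0.2175 -0.1059  0.4667] [0.0003 0.03   0.0381]
1.06 7.9667 8.670350431102095e-05 [ 0.4088  0.331  -0.1762] [-0.0201  0.0279  0.0147]
10.5667
[284.0509 173.6421]
```

View pics/wl2.png

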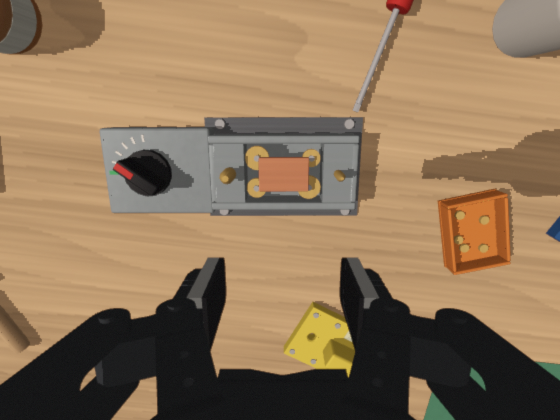

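The fingers shut on nothing: the knob at (147,173) still points at roughly the same angle. I'll repeat the descent and take scene crops to see why.

```bash
python3 - <<'E'
from fit import *
print("bar ends",w("wl2",(118,167),.066),w("wl2",(163,190),.066))
k=np.array([.557,.229]); y0=.1227+np.pi/2-.6
c=cams.calibration("scene"); u=proj(c["K"],c["extrinsics"],[*k,.06]); print(u)
ims=[]
def s(): ims.append(cams.get_image("scene")[:,:,::-1])
robot.reach([*k,.13],down(y0)); s(); E1=snap("k1")
robot.line_to([*k,.043],max_speed=.12); s(); snap("k2")
robot.move_gripper(0.,25); s(); o=robot.get_obs(); print(o["t"],o["opening"],o["finger_force"],o["ee_pos"])
x,y=int(u[0]),int(u[1])
cr=[cv2.resize(i[max(0,y-60):y+60,x-65:x+65],(390,300)) for i in ims]
cr=[cv2.resize(i[max(0,y-60):y+60,x-65:x+65],None,fx=3,fy=2.5,interpolation=cv2.INTER_CUBIC)[:300,:390] for i in ims]
f=[cv2.resize(cv2.imread("pics/k1.png"),(390,300))]
cr=[cv2.resize(i,(390,300)) for i in cr]
cv2.imwrite("pics/m1.png",np.vstack([np.hstack(cr[:2]),np.hstack([cr[2],f[0]])]))
E
```

```text
bar ends [0.5659 0.2447 0.066 ] [0.5491 0.2024 0.066 ]
[320.7661 173.8862]
12.9167 -0.00197871542397549 0.0 [0.557 0.229 0.043]
```

View pics/m1.png

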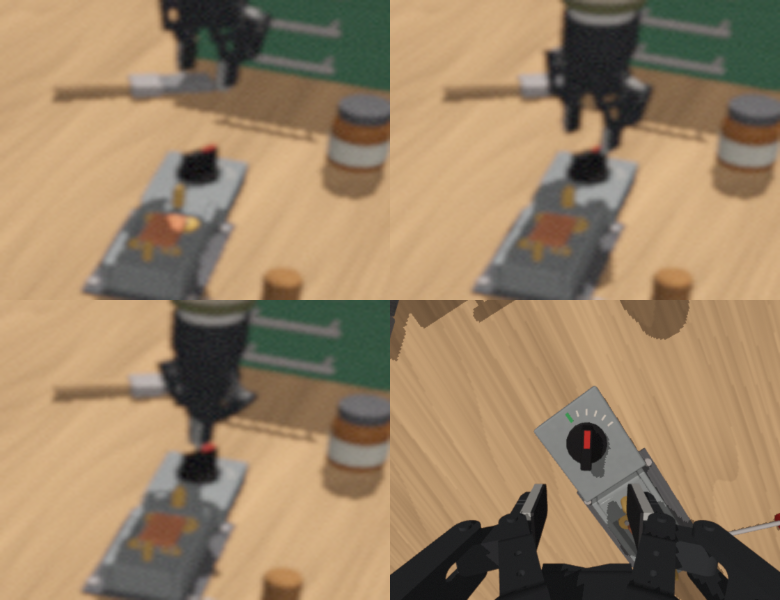

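```bash
python3 - <<'E'
from fit import *
c=cams.calibration("scene"); S=lambda P:proj(c["K"],c["extrinsics"],P)
for P in([.557,.229,.043],[.557,.229,.066],[.557,.229,.08],[.567,.249,.043],[.577,.259,.043]):
    u=S(P); print(P,u,"crop",(u-[255,113])*[3,2.5])
sc=lambda x,y:unproj(c["K"],c["extrinsics"],(255+x/3,113+y/2.5),.066)
print("bar scene",sc(205,152),sc(198,150),"disc z.038",unproj(c["K"],c["extrinsics"],(255+198/3,113+168/2.5),.038))
print("bar k1",w("k1",(283,196),.066), "under TCP px",proj(K,np.load("pics/k1.npy"),[.557,.229,.066]))
print("bar wl",w("wl",(203,210),.066),"wl2",w("wl2",(141,178),.066),"disc wl2 z.038",w("wl2",(149,172),.038),w("wl",(208,208),.038),"top",top((204,194),.066),top((204,194),.04))
im=cams.get_image("scene")[:,:,::-1]; cv2.imwrite("pics/s2.png",cv2.resize(im[100:230,230:410],None,fx=4,fy=4,interpolation=cv2.INTER_CUBIC))
print(robot.get_obs()["ee_pos"], robot.get_obs()["tcp_rot"])
E
```

```text
[0.557, 0.229, 0.043] [320.4391 178.4531] crop [196.3174 163.6328]
[0.557, 0.229, 0.066] [320.8828 172.2552] crop [197.6485 148.138 ]
[0.557, 0.229, 0.08] [321.1581 168.4102] crop [198.4743 138.5255]
[0.567, 0.249, 0.043] [325.6633 176.0983] crop [211.9898 157.7457]
[0.577, 0.259, 0.043] [329.7173 175.3015] crop [224.1518 155.7539]
bar scene [0.5671 0.2239 0.066 ] [0.5589 0.2251 0.066 ] disc z.038 [0.5597 0.2276 0.038 ]
bar k1 [0.5631 0.239  0.066 ] under TCP px [281.9262 211.6688]
bar wl [0.5652 0.228  0.066 ] wl2 [0.5581 0.2233 0.066 ] disc wl2 z.038 [0.5588 0.2262 0.038 ] [0.5597 0.2285 0.038 ] top [0.5517 0.2209 0.066 ] [0.5568 0.2251 0.04  ]
[0.557 0.229 0.043] [-0.      0.8542  0.5199 -0.    ]
```

View pics/s2.png

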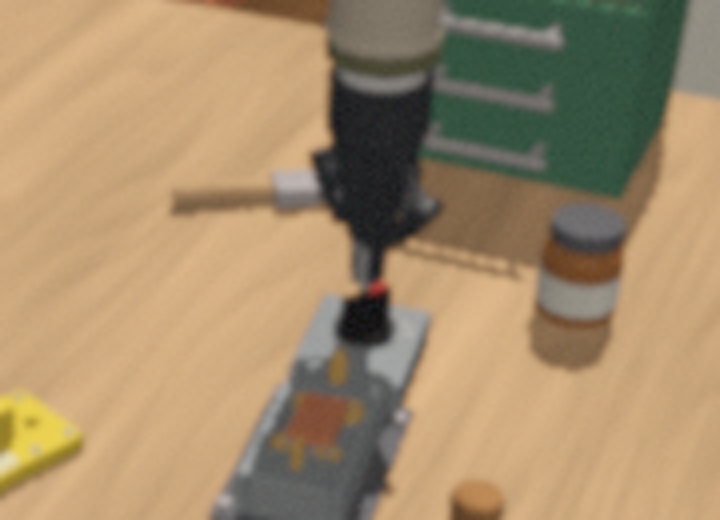

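The scene picture shows the shut fingertips ending above the bar. In the wrist pictures the finger gap and image row also fit tips about 35 mm short of the stated TCP. I'll measure the real offset by touching the bar top, which is at z = 0.066.

```bash
python3 - <<'E'
from h import *
z=.043; k=[.557,.229]; f0=robot.get_obs()["wrist_force"]
while z>.004:
    z-=.002; robot.line_to([*k,z],max_speed=.04); o=robot.get_obs(); f=o["wrist_force"]-f0
    if abs(f[2])>3: break
print(o["t"],z,o["ee_pos"],f)
E
```

```text
14.2167 0.03299999999999999 [0.5572 0.2291 0.0345] [-4.8549 -1.3241 17.0879]
```

Contact came at ee z ≈ 0.035, so the real fingertips sit about 31 mm behind the reported TCP. I'll correct for that and redo the knob.

```bash
echo 'D=.031  # real fingertips are D above reported TCP' >> h.py; python3 - <<'E'
from h import *
k=np.array([.5585,.2275]); y0=.1227+np.pi/2-.62; y1=.1227+np.pi/2
robot.line_to([*k,.06],max_speed=.2); robot.move_gripper(.6,30); robot.line_to([*k,.043-D],max_speed=.12)
robot.move_gripper(0,30); o=robot.get_obs(); print(o["t"],o["opening"],o["finger_force"],o["wrist_force"],o["wrist_torque"],o["ee_pos"])
for f in(.33,.66,.9,1,1.08):
    robot.reach([*k,.043-D],down(y0+f*(y1-y0))); o=robot.get_obs(); print(f,o["t"],o["opening"],o["wrist_force"],o["wrist_torque"])
robot.wait(.3); o=robot.get_obs();T=pose(o);print("yaw err",np.arctan2(T[1,0],T[0,0])-y1,o["wrist_torque"]); robot.move_gripper(.6); robot.line_to([*k,.10],max_speed=.2)
L=np.array([.5746,.0896])
robot.reach([L[0]-.01,L[1]+.05,.21-D],down(.1227)); robot.wait(.3); snap("wl3"); print(robot.get_obs()["t"])
cv2.imwrite("pics/z3.png",cv2.resize(cv2.imread("pics/wl3.png")[90:250,140:440],None,fx=2.66,fy=2.66,interpolation=cv2.INTER_CUBIC))
E
```

```text
16.025 0.12964652377081642 33.02688181400299 [-4.8791  2.012   6.0037] [ 0.2752  0.9868 -0.0531] [0.5575 0.2282 0.0129]
0.33 16.275 0.13244840572635017 [-4.0943  0.3703  6.8932] [0.1608 0.8529 0.0245]
0.66 16.5333 0.13164107021673038 [-3.2862  0.7186  5.7761] [0.1737 0.6678 0.079 ]
0.9 16.7833 0.13649831913826863 [-3.5235  0.7563  5.1006] [0.2484 0.5668 0.0569]
1 17.0333 0.13327102602249252 [-2.7218  1.1098  5.3167] [0.2018 0.5944 0.0731]
1.08 17.2833 0.13042322796647762 [-4.0876  1.3026  6.2054] [ 0.383   0.5921 -0.8123]
yaw err 0.0474546850009645 [ 0.3274  0.6463 -0.845 ]
20.0083
```

View pics/z3.png

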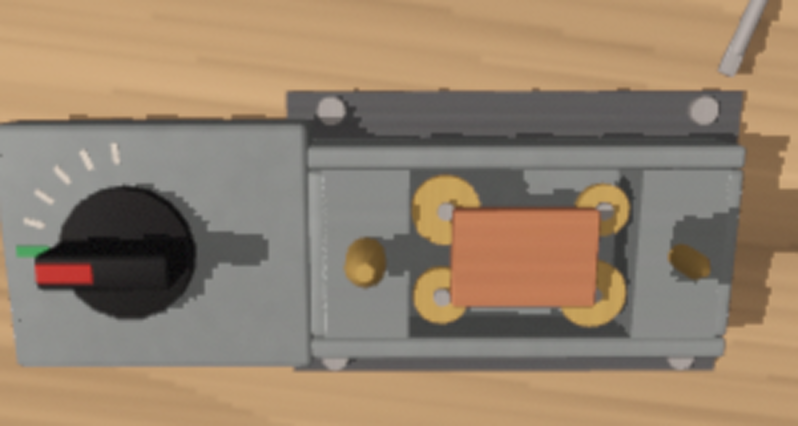

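The pointer now lies along the bar axis, at the stop, and the torque rise confirms the stop. The dowel tips are at crop (366,270) and (703,270). I'll refit the lower pose from this picture, together with the earlier fits.

```bash
python3 - <<'E'
from fit import *
za=np.array([[308,148],[744,150],[722,354],[312,355],[0,125],[20,364],[366,270],[703,271],[39,273],[452,209],[600,209],[597,306],[453,306]],float); pa=(za+.5)/2.66-.5+[140,90]
mod=[(.038,.075,.04),(.038,-.075,.04),(-.038,-.075,.04),(-.038,.075,.04),(.045,.187,.03),(-.045,.187,.03),(0,.055,.066),(0,-.055,.066),(0,.162,.066),(.017,.025,.046),(.017,-.025,.046),(-.017,-.025,.046),(-.017,.025,.046)]
p,r=fit("wl3",mod,pa,[.57,.09,.12]); print("lower",p,"\n",r)
for s in([6,7],[6,7,8],[9,10,11,12],[0,1,2,3],[4,5]):
    print(s,fit("wl3",[mod[i] for i in s],pa[s],p)[0])
E
```

```text
lower [0.575  0.0901 0.1267] 
 [[-0.4195 -1.0081]
 [ 2.0821 -2.1524]
 [ 1.6321  1.2979]
 [ 0.0108  1.2764]
 [-5.1896 -0.7283]
 [-1.6668  1.6705]
 [-0.1838  0.6577]
 [ 1.157  -0.0139]
 [-1.76   -0.1825]
 [ 0.9592  0.165 ]
 [ 0.7795  0.0356]
 [-0.4903  0.0049]
 [-0.1679  0.1285]]
[6, 7] [0.5752 0.0905 0.1208]
[6, 7, 8] [0.5751 0.0899 0.1274]
[9, 10, 11, 12] [0.575  0.0904 0.1351]
[0, 1, 2, 3] [0.5743 0.0907 0.1213]
[4, 5] [0.5691 0.0862 0.0914]
```

```bash
python3 - <<'E'
from h import *
C=np.array([.5435,-.3123]); yc=-.3725; L=np.array([.5750,.0904]); yl=.1235
for off in(np.pi/2,-np.pi/2):
    print(off,robot.solve_ik([*C,.12],down(yc+off)),robot.solve_ik([*C,-.013],down(yc+off)),robot.solve_ik([*L,.1],down(yl+off)),robot.solve_ik([*L,.02],down(yl+off)) is not None)
robot.reach([*C,.10],down(yc+np.pi/2)); robot.move_gripper(.55,90); robot.wait(.1); robot.line_to([*C,-.013],max_speed=.12)
a=robot.get_obs(); robot.move_gripper(0,90); robot.wait(.2); o=robot.get_obs(); print(o["t"],o["opening"],o["finger_force"],a["wrist_force"],o["wrist_force"],o["wrist_torque"],a["ee_pos"],o["ee_pos"])
robot.line_to([*C,.09],max_speed=.15); robot.wait(.2); o=robot.get_obs(); print(o["t"],o["opening"],o["finger_force"],o["wrist_force"],o["wrist_torque"],o["ee_pos"],o["joints"])
E
```

```text
1.5707963267948966 [ 0.6529  0.5943 -0.3327  1.8878  0.2858  0.7058 -0.2185] [ 0.6128  0.7773 -0.2784  1.9541  0.4405  0.4691 -0.3587] [ 0.0577  0.5954 -0.4561  1.9987  0.426   0.6408 -0.5536] True
-1.5707963267948966 [ 0.0879  0.6325  0.5323  1.9254 -0.4777  0.7109 -2.6088] [ 0.2408  0.7896  0.2957  1.9795 -0.5029  0.4438 -2.6009] [-0.6766  0.6497  0.6516  2.0459 -0.6445  0.6568 -2.612 ] True
23.6583 0.24162560688817591 88.79611372947693 [ 0.2127 -0.94    0.2842] [-1.3579 -0.4721  5.6133] [ 0.1105  0.218  -0.0263] [ 0.5439 -0.3125 -0.0124] [ 0.5439 -0.3126 -0.0119]
24.6917 0.242773580671357 88.04673314094543 [-0.3117 -0.2514 -2.6345] [-0.0575  0.0149 -0.0562] [ 0.543  -0.312   0.0889] [ 0.646   0.6346 -0.3247  1.9087  0.3174  0.65   -0.2471]
```

```bash
python3 - <<'E'
from h import *
L=np.array([.5750,.0904]); q=down(.1235+np.pi/2)
robot.reach([*L,.09],q); robot.wait(.3); snap("hold"); f0=robot.get_obs()["wrist_force"]; t0=robot.get_obs()["wrist_torque"]
robot.line_to([*L,.058],max_speed=.1)
z=.058
while z>.036:
    z-=.002; robot.line_to([*L,z],max_speed=.06); o=robot.get_obs(); f=o["wrist_force"]-f0
    print(round(z,3),o["ee_pos"],f,o["wrist_torque"]-t0)
    if f[2]>10: break
print(o["t"])
E
```

```text
0.056 [0.5752 0.0905 0.0564] [ 0.6096  1.0947 -0.5839] [ 0.0299 -0.0533 -0.0744]
0.054 [0.575  0.0904 0.0541] [-0.1812 -0.247   0.4281] [ 0.0246 -0.0125 -0.0235]
0.052 [0.5749 0.0904 0.0519] [0.5047 0.0652 0.3177] [ 0.0239 -0.0372 -0.0369]
0.05 [0.5749 0.0904 0.0498] [-0.1037  0.3523  0.1679] [-0.0084 -0.109   0.0153]
0.048 [0.5749 0.0904 0.0479] [-0.2617  0.0043 -0.3232] [ 0.0504 -0.0438 -0.0214]
0.046 [0.575  0.0904 0.0459] [ 0.0239 -0.1618  0.105 ] [-0.0343 -0.0865 -0.0012]
0.044 [0.575  0.0904 0.0439] [ 0.3905 -0.0108 -0.0177] [-0.0013 -0.1905  0.019 ]
0.042 [0.5751 0.0904 0.0419] [-0.0083 -0.6453 -0.9977] [-0.0655 -0.2796 -0.0021]
0.04 [0.5751 0.0904 0.0399] [0.7269 0.191  0.6581] [-0.0626 -0.3035  0.0277]
0.038 [0.5751 0.0904 0.0379] [ 0.771  -0.491   0.7512] [-0.0938 -0.4054  0.0365]
0.036 [0.575  0.0903 0.0359] [ 0.849   0.3798 -0.6631] [-0.1177 -0.3629  0.0331]
29.7583
```

It went on cleanly over both dowels. Now I'll press it down.

```bash
python3 - <<'E'
from h import *
L=np.array([.5750,.0904]); z=.036
b=robot.get_obs()["wrist_force"][2]
while z>.012:
    z-=.0015; robot.line_to([*L,z],max_speed=.05); robot.wait(.1); o=robot.get_obs(); f=o["wrist_force"][2]-b
    print(round(z,4),o["ee_pos"],round(f,2),o["wrist_torque"],round(o["opening"],3))
    if f>30: break
print(o["t"],o["wrist_force"],o["finger_force"])
cv2.imwrite("pics/p.png",np.hstack([cv2.resize(cams.get_image("scene")[130:240,260:360,::-1],(400,440),interpolation=cv2.INTER_CUBIC),cv2.resize(cams.get_image("top")[150:230,180:300,::-1],(400,440))]))
E
```

```text
0.0345 [0.5751 0.0904 0.0345] 0.19 [-0.1016 -0.3487  0.0929] 0.241
0.033 [0.5751 0.0904 0.0334] 8.31 [-0.2673 -0.0251  0.0269] 0.241
0.0315 [0.5751 0.0904 0.0318] 9.11 [-0.3235  0.0645  0.0557] 0.236
0.03 [0.5751 0.0904 0.0304] 9.82 [-0.392   0.1961 -0.0103] 0.24
0.0285 [0.5752 0.0904 0.029 ] 12.27 [-0.339   0.2217 -0.0126] 0.24
0.027 [0.5751 0.0904 0.028 ] 18.87 [-0.399   0.5077  0.0132] 0.243
0.0255 [0.5752 0.0903 0.028 ] 36.94 [-0.6668  1.5423  0.0316] 0.243
32.2083 [-7.1219 -3.466  32.9694] 92.96378016471863
```

View pics/p.png

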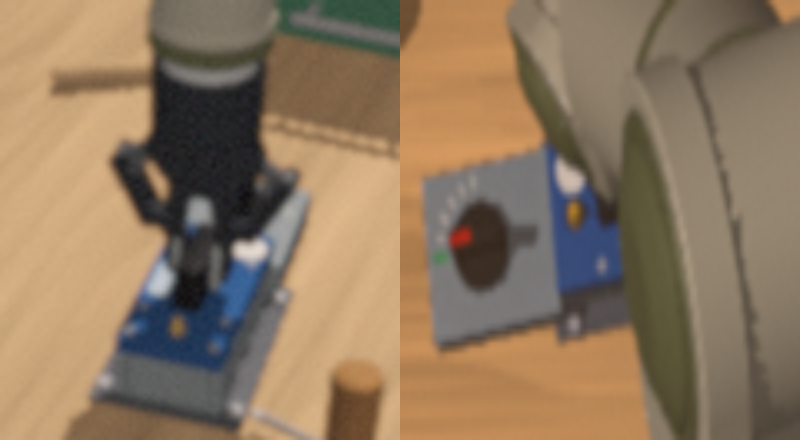

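The pad was met at 0.0335, and the hard stop came 5.5–6 mm lower at 0.028. The cover is flush, both dowels show through their holes, and the pointer is on zero. I'll ease the push slightly and hand in.

```bash
python3 - <<'E'
from h import *
robot.line_to([.5750,.0904,.0260],max_speed=.05); robot.wait(.4); o=robot.get_obs(); print(o["t"],o["ee_pos"],o["wrist_force"],o["wrist_torque"],o["finger_force"])
print(robot.finish_job())
E
```

```text
32.9583 [0.5752 0.0903 0.028 ] [-5.4962 -3.574  26.9506] [-0.4936  1.1101 -0.0153] 92.1660840511322
the job is handed in; nothing more can be done
None
```

The reset knob is back at its zero stop, and the blue cover is on both dowels, pressed flush and still held shut at about 27 N; I handed the job in at about 33 s, but the hand-in call gave no verdict.

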